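Close the sample jar

ROBOT

A 7-joint arm with a two-finger parallel gripper is mounted at the origin on a cart in front of the work surface, level with it; the furniture and walls round the work are solid. World frame = base frame: x ahead of the robot, y to its left, z up, the work surface at z = 0. Lengths are in mm, angles in rad, forces in N, time in s.
With the tool pointing down it reaches from about 400 to 875 mm from the base axis. Payload 6.5 kg.
Tool frame: the origin (TCP) lies at the very end of the fingers, on their centre line; the grasp point (between the pads) lies 19 mm behind it; z points along the fingers, y is the line along which they close (so a half turn about z gives the same grasp; the last joint's range is limited). The gripper opens to 88 mm and grips with 3 to 60 N. Pads are 18 mm wide; open, the fingers measure 123 mm over their backs; the gripper's body (75 mm by 187 mm) begins 45 mm behind the grasp point.
Start: joints at [1.227, 0.536, -0.004, 1.538, 0.003, 1.067, -0.071], TCP at [178.252, -625.073, 238.716] pointing down, gripper open.
Joint ranges: [-2.7, 2.7], [-0.37, 2.16], [-1.27, 1.26], [0.24, 2.4], [-1.31, 4.45], [0.19, 1.91], [-2.76, 2.76]. Speed limits (rad/s): [2.39, 2.39, 3.14, 3.14, 3.14, 3.14, 3.14].

INTERFACE

Orientations are given as [roll, pitch, yaw] about the fixed x, y, z axes, in that order (R = Rz(yaw) Ry(pitch) Rx(roll)).
In Python, from plant import robot gives the robot as it stands. The module is installed in compiled form; this text tells all that it offers.
- The arm moves only by the tool send_rows, never from a script. Its arguments are lists of equal length, an entry for each row: "rotation": the turn, a rotation vector about the tool's x, y, z in degrees, a list of three; "linear": the shift along the tool's x, y, z in mm, a list of three; "claw": the finger opening in mm, from 0 to 88.1. A call has 1 to 10 rows; each row shifts and turns the commanded pose from where the row before left it, along the tool's axes as they then stand; what a row does not reach is not made up. A row lasts 1/12 s, in which the tool goes at most 41.7 mm and 7.16 degrees, less where a joint would pass 70% of its speed; a pose out of reach is approached as far as the arm can. A call is refused whole if a number of a shift passes 41.7 or a number of a turn 7.16, either way. A call with a gripper value outside its range is refused whole. The fingers move at their own pace and stop on an object; "newtons" is the grip in N (left out, the last holds). Time passes only in rows, so rows that do not move let the fingers close. It gives the time, the measured TCP pose, the force, the opening and the grip force at its end, in the units of the state.
- robot.get_obs(): the state, without advancing time (a new reading comes with each control period).
- robot.read_camera(name): name is "scene" or "top"; returns (picture, depth): 400x640x3 uint8, red, green, blue; 400x640 float32, mm along the optical axis (not along the pixel's ray), 0 where there is no reading.
- robot.get_calibration(name): a dict with "fx", "fy", "cx", "cy" (pixels), "R" (3x3) and "t" (3): a world point X has camera coordinates R X + t. Camera axes: x right, y down, z forward; pixel columns grow to the right and rows downward; lengths in mm; the calibration is good to about 2 mm. A picture is of the moment at which its call begins. get_calibration takes no time and is no camera call.
- robot.close_job(): hands the job in; it is judged then, once.
The state is a dict: "time": time; "q": joint angles; "joint_vel": joint speeds; "effort": joint torques, N m; "ee_pos": TCP position; "tool_rot": TCP orientation; "ft_force": force on the tool from outside, world axes, zero at the start; "torque": the same for the moment, N m; "grip_width": finger opening in mm; "grip_force": force on a finger pad.
Only numpy, scipy, OpenCV 4.12 (cv2) and the standard library are available. Lean on these libraries where they do the work, as an engineer would, in place of code of your own. Each camera call takes 0.05 s, during which the arm holds its last target. There are 200 camera calls.

TASK

Close the open sample jar that stands in the bench holder. Set its loose lid squarely on the mouth with the lid's pointer about midway between two of the three marks on the jar, so that it rests on top of the thread; keeping it there, turn it backwards (anticlockwise seen from above) until it drops into the thread, then screw it down clockwise until it stops, fully home, and let go. Leave the other things on the desk where they are.

Things in the scene. Friction and masses are not known exactly. Their poses are not given: they have to be found in the camera images.
- jar: Open white jar fixed upright in a black rubber holder (130 x 130 mm plate); it cannot move. Origin on the desk under its middle, z up. Body 100 mm across, shoulder 85 mm above the desk, then the neck: 60 mm across, rim 109.5 mm above the desk, top 3 mm tapered. Three equal thread pieces, 120 degrees apart, stand out to 71 mm across; level tops 105.5 mm above the desk.
- jar_mouth (a point): Centre of the jar's mouth, at rim height. Going clockwise seen from above, from the middle of each gap (0 degrees): gap to 12 degrees; thread 12 to 100, on whose top lugs can ride; upright rib 100 to 108, 4.5 mm higher than the thread's top, so riding lugs cannot go on clockwise; then the next gap, 108 to 132.
- jar_gap_1 (a point): Middle of a thread gap (24 degrees wide), at the jar's +x, 44 mm from its axis, 96 mm above the desk; a mark is moulded on the shoulder below it. Here lugs drop 9.5 mm onto a ramp; turned clockwise they run down it under the thread, 7 mm in 77 degrees, to a hard stop. Anticlockwise they stop at the rib 7 degrees past the gap's middle.
- jar_gap_2 (a point): Middle of an equal gap with its mark, 120 degrees anticlockwise from the first.
- jar_gap_3 (a point): Middle of an equal gap with its mark, 240 degrees anticlockwise from the first.
- jar_start_1 (a point): Point near the start of the thread piece that follows gap 1 clockwise: 15 degrees clockwise of that gap's middle, 44 mm from the axis, at the height of the thread's top (105.5 mm above the desk). The pointer passes over it just before the lid drops when turned backwards.
- jar_start_2 (a point): Point near the start of the thread piece that follows gap 2 clockwise: 15 degrees clockwise of that gap's middle, 44 mm from the axis, at the height of the thread's top (105.5 mm above the desk). The pointer passes over it just before the lid drops when turned backwards.
- jar_start_3 (a point): Point near the start of the thread piece that follows gap 3 clockwise: 15 degrees clockwise of that gap's middle, 44 mm from the axis, at the height of the thread's top (105.5 mm above the desk). The pointer passes over it just before the lid drops when turned backwards.
- lid: Loose grey ribbed screw lid, about 0.12 kg, 82 mm across, 28 mm high without its grip bar, lying mouth down. Origin in the centre of its lower edge, z up. Height of its origin above the jar's origin: 103.5 mm riding on top of the thread, 94 mm just dropped into the gaps, about 87.5 mm fully home. 2 mm play round the neck.
- lid_grip (a point): Middle of the grip bar on the lid's top, 40 mm above the lid's origin. The bar runs along the lid's x: 50 mm long, 22 mm wide along y, from 28 to 53 mm above the lid's origin. Pinch it across y from above, and turn the lid by it.
- lid_pointer (a point): Small raised pointer on the lid's skirt at its +x, 44 mm from the axis, 20 mm above its origin. It stands over the first of three inner lugs (others at 120 and 240 degrees), each 6 mm (10 degrees) wide and 4 mm high, undersides 2 mm above the lid's lower edge, 64 mm free between them.
- wide_jar: Bystander: closed white wide-neck jar, 71 mm across, 125 mm high, loose. Origin under its middle.
- reagent_bottle: Bystander: white bottle, 64 mm across, 164 mm high, loose. Origin under its middle.
- tape_roll: Bystander: roll of masking tape lying flat, 98 mm across, 18 mm high, loose. Origin under its middle.

How it is judged (in metres and radians):
On the way, in this order (a step that is already met when the one before it is completed fails the run):
1. the lid rests level on top of the thread, its pointer at least 22 mm (about 29 degrees) from each of the three marks (horizontal distance between lid and jar below 0.005 m and angle between lid's own z axis and vertical below 0.07 rad and horizontal distance between lid_pointer and jar_gap_1 above 0.022 m and horizontal distance between lid_pointer and jar_gap_2 above 0.022 m and horizontal distance between lid_pointer and jar_gap_3 above 0.022 m and z of lid in the frame of jar between 0.1015 and 0.1055 m), for 0.2 s.
2. still on top of the thread, the lid is turned backwards to the start of the thread (pointer within 6 mm, about 8 degrees, of a thread start) (horizontal distance between lid and jar below 0.005 m and angle between lid's own z axis and vertical below 0.07 rad and z of lid in the frame of jar between 0.1015 and 0.1055 m and (horizontal distance between lid_pointer and jar_start_1 below 0.006 m or horizontal distance between lid_pointer and jar_start_2 below 0.006 m or horizontal distance between lid_pointer and jar_start_3 below 0.006 m)), for 0.03 s.
3. the lid has dropped into the thread (horizontal distance between lid and jar below 0.005 m and angle between lid's own z axis and vertical below 0.07 rad and z of lid in the frame of jar below 0.0965 m), for 0.1 s.
4. the lid is screwed down to its stop (horizontal distance between lid and jar below 0.005 m and angle between lid's own z axis and vertical below 0.07 rad and z of lid in the frame of jar between 0.0845 and 0.0895 m), for 0.2 s.
At the end, for the whole second after the job is handed in: The lid sits on the jar, at rest and level (within 4 degrees), its axis within 5 mm of the jar's, screwed down so that its origin is at most 2 mm above its fully home height (87.5 mm above the jar's origin) (all of step 4 and linear speed of lid below 0.02 m/s); the robot touches nothing.
It fails at once if the closed wide jar is pushed more than 30 mm away (distance of wide_jar from where it was at the start of the episode above 0.03 m).
It fails at once if the white bottle is pushed more than 30 mm away (distance of reagent_bottle from where it was at the start of the episode above 0.03 m).
It fails at once if the tape roll is pushed more than 30 mm away (distance of tape_roll from where it was at the start of the episode above 0.03 m).
It also fails if it takes over 51 s, if anything falls off the work surface, if the arm or the gripper's body presses on something with over 40 N, if the wrist force passes 120 N, or if a joint passes its speed limit or range.

## Working session

There is one attempt and no reset: what is moved stays moved. The work goes in short steps, Python scripts to look and compute and a tool call to move; the robot and the scene stay as the last step left them, time stands still between calls to the robot, and variables do not carry over. Pictures are saved under pics/ and viewed, at most 10 in all, crops included, and the job is handed in when it is done.

Besides the shell and the picture viewer there is one more tool, called after "Call:" as name(argument=value, ...) on one line, values as JSON. send_rows: Moves the arm, as the interface text tells. Its arguments: {"type":"object","properties":{"rotation":{"type":"array"},"linear":{"type":"array"},"claw":{"type":"array"},"newtons":{"type":"number"}},"required":["rotation","linear","claw"]}

```bash
mkdir -p pics
python3 - <<'E'
from plant import robot
import cv2,numpy as np
for n in ("top","scene"):
    p,d=robot.read_camera(n); c=robot.get_calibration(n)
    cv2.imwrite(f"pics/{n}0.png",p[:,:,::-1]); np.savez(f"{n}0.npz",p=p,d=d,**c)
    print(n,c)
o=robot.get_obs(); print(o)
E
```

```text
top {'fx': 380.00014452736673, 'fy': 380.00014452736673, 'cx': 326.51638697029557, 'cy': 202.04655311692136, 'R': array([[-0.01729478, -0.9997715 , -0.01256371],
       [-0.99125008,  0.01878923, -0.13065316],
       [ 0.13085936,  0.01019416, -0.99134853]]), 't': array([ -24.56658902,  525.80174624, 1272.40973294])}
scene {'fx': 502.43504945442737, 'fy': 502.43504945442737, 'cx': 314.35177593890774, 'cy': 198.37371024350102, 'R': array([[ 0.65907867, -0.75202712,  0.00839755],
       [-0.39254996, -0.35351316, -0.84907772],
       [ 0.64149811,  0.55631256, -0.5282012 ]]), 't': array([-369.12839761,  266.53015206, 1521.07525795])}
{'time': 0.1, 'q': array([ 1.22683553,  0.53708171, -0.00442788,  1.5387359 ,  0.00261757,
        1.06724542, -0.07119443]), 'joint_vel': array([-8.25506039e-05, -1.84515324e-03,  1.21965510e-03, -2.60439316e-03,
        1.40484513e-03,  1.15048434e-03,  1.50366802e-04]), 'effort': array([ 2.14164218e-03, -5.72084069e+01,  9.93578732e-01, -2.52235383e+01,
       -5.62010729e-02,  1.33845714e-02,  4.21166317e-05]), 'ee_pos': array([ 178.0684182 , -624.59435276,  237.94738539]), 'tool_rot': array([-3.14013352e+00,  1.29502487e-04,  2.77837338e-01]), 'ft_force': array([ 0.82265786,  0.96900217, -0.41184115]), 'torque': array([ 0.02304104,  0.02772645, -0.00917236]), 'grip_force': 0.0, 'grip_width': 88.04569687176738}
```

View pics/top0.png

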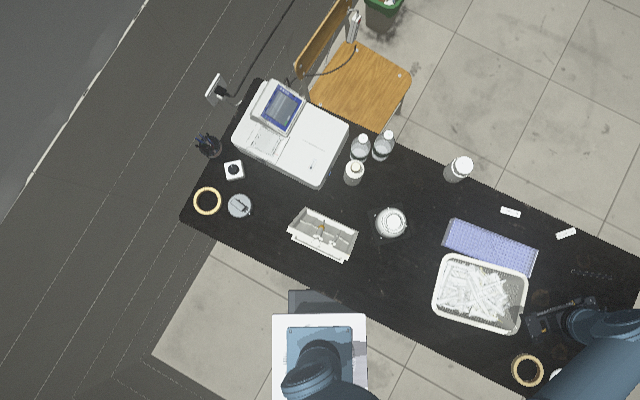

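View pics/scene0.png

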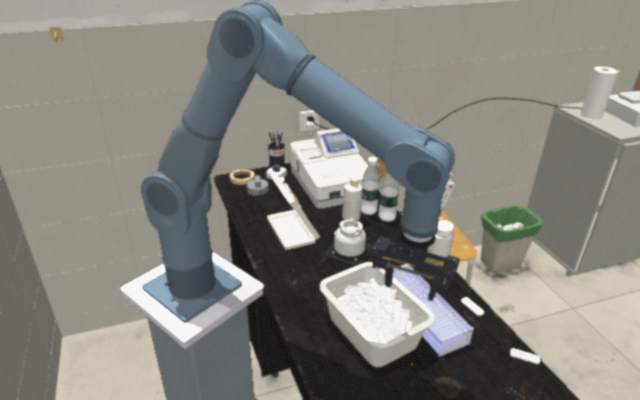

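Top: grey lid at about (239,206) beside the tape at (207,201); open jar at (391,222). Scene: lid at (257,185), jar at (349,238). Next I measure from depth and enlarge both.

```bash
cat > h.py <<'E'
import numpy as np,cv2
from plant import robot
def snap(n):
    p,d=robot.read_camera(n); return p,d,robot.get_calibration(n)
def load(f):
    z=np.load(f); return z['p'],z['d'],{k:z[k] for k in('fx','fy','cx','cy','R','t')}
def cloud(d,c):
    v,u=np.mgrid[:400,:640]
    X=np.stack([(u-c['cx'])/c['fx']*d,(v-c['cy'])/c['fy']*d,d],-1)-c['t']
    return X@c['R']          # R^T (x-t)
def ray(c,u,v,z):
    o=-c['R'].T@c['t']; r=c['R'].T@np.array([(u-c['cx'])/c['fx'],(v-c['cy'])/c['fy'],1])
    return o+r*(z-o[2])/r[2]
def proj(c,X):
    q=c['R']@np.asarray(X,float)+c['t']; return q[0]/q[2]*c['fx']+c['cx'],q[1]/q[2]*c['fy']+c['cy']
E
python3 - <<'E'
from h import *
p,d,c=load('top0.npz'); X=cloud(d,c)
def fit(P): (a,b),r=cv2.minEnclosingCircle(P[:,:2].astype(np.float32)); return np.round([a,b,r])
for nm,(u,v),bands in (("lid",(239,206),[(-10,10),(20,35),(45,65)]),("jar",(391,222),[(75,90),(98,118)])):
    W=X[v-22:v+22,u-22:u+22].reshape(-1,3)
    for lo,hi in bands:
        B=W[(W[:,2]>lo)&(W[:,2]<hi)]
        if len(B): print(nm,lo,hi,len(B),np.median(B,0).round(1),fit(B))
    if nm=="lid":
        B=W[(W[:,2]>45)&(W[:,2]<65)]
        if len(B)>5: print(cv2.minAreaRect(B[:,:2].astype(np.float32)))
cr=lambda p,u,v,s=24:cv2.resize(p[v-s:v+s,u-s:u+s,::-1],(390,290*390//290),interpolation=cv2.INTER_CUBIC)
ps,ds,cs=load('scene0.npz')
im=np.hstack([cr(p,239,206),cr(p,391,222)]); cv2.imwrite('pics/crop_top.png',im)
im=np.hstack([cr(ps,257,185),cr(ps,349,238)]); cv2.imwrite('pics/crop_sc.png',im)
E
```

```text
lid -10 10 1400 [522.4 276.8  -0.9] [524. 279. 111.]
lid 20 35 348 [517.6 266.2  26.8] [523. 291.  66.]
lid 45 65 93 [518.7 268.8  52. ] [519. 269.  25.]
((519.2719116210938, 269.0870361328125), (47.93182373046875, 21.856298446655273), 51.16847610473633)
jar 75 90 392 [ 445.5 -245.    83.1] [ 448. -247.   49.]
jar 98 118 170 [ 450.  -247.4  105.1] [ 449. -248.   36.]
```

View pics/crop_top.png

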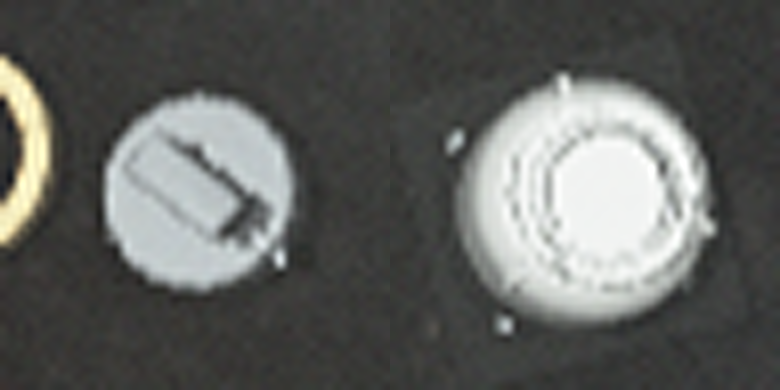

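View pics/crop_sc.png

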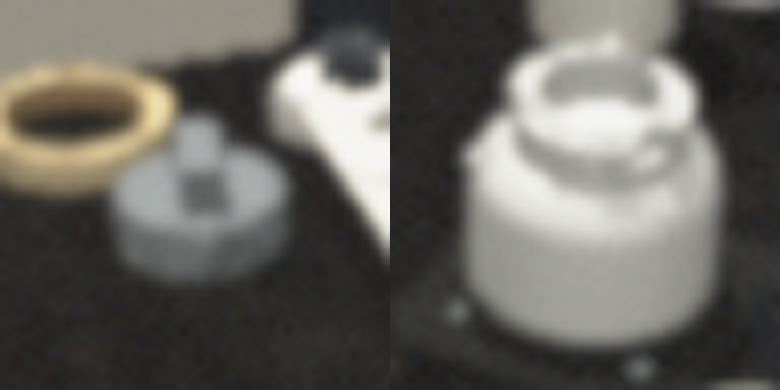

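Top crop: the lid's bar runs to a pointer bump at lower right (crop 280,258). On the jar, shoulder bumps are at crop (563,85), (707,225) and faintly (515,285); the other white dots are holder screws. I cast these to angles.

Run:
```python
from h import *
p,d,c=load('top0.npz');ps,ds,cs=load('scene0.npz')
s=48/390
L=np.array([519.2,269.1]);J=np.array([448.7,-247.7])
P=ray(c,215-.5+280*s,182-.5+258*s,20)[:2]-L
print("ptr",np.linalg.norm(P),np.degrees(np.arctan2(P[1],P[0])))
for a,b in((563,85),(707,225),(515,285)):
    Q=ray(c,367-.5+(a-390)*s,198-.5+b*s,87)[:2]-J
    print("mark",Q,np.linalg.norm(Q),np.degrees(np.arctan2(Q[1],Q[0])))
for a,b in((475,155),):
    Q=ray(cs,325-.5+(a-390)*s,214-.5+b*s,87)[:2]-J
    print("markS",np.linalg.norm(Q),np.degrees(np.arctan2(Q[1],Q[0])))
B=cloud(d,c);B=B[192:252,361:421].reshape(-1,3)
for lo,hi in((80,87),(103,107.5),(107.5,114)):
    b=B[(B[:,2]>lo)&(B[:,2]<hi)];r=b[:,:2]-J;print(lo,len(b),np.sort(np.degrees(np.arctan2(r[:,1],r[:,0]))).astype(int)[::2],np.hypot(*r.T).round().astype(int)[::2])
# scene-based centres
X=cloud(ds,cs)
for (u,v),lo,hi in(((257,185),49,56),((257,185),22,32),((349,238),100,113)):
    W=X[v-24:v+24,u-24:u+24].reshape(-1,3);W=W[(W[:,2]>lo)&(W[:,2]<hi)]
    print(cv2.minEnclosingCircle(W[:,:2].astype(np.float32)),cv2.minAreaRect(W[:,:2].astype(np.float32)),len(W))
```

```text
ptr 42.193977306994455 -128.3485179994068
mark [46.20435161 12.09990193] 47.76243015962443 14.674956747241438
mark [-11.46320186 -43.45958695] 44.94597528666257 -104.77619308223852
mark [-34.12915597  34.40317415] 48.460062724268454 134.7709110236575
markS 48.79095294331734 145.12946963877266
80 230 [-179 -171 -168 -165 -163 -160 -156 -154 -154 -148 -146 -143 -141 -137
 -136 -135 -132 -129 -125 -122 -118 -115 -110 -109 -107 -106 -104 -103
 -100  -95  -91  -91  -90  -83  -79  -76  -73  -69  -65  -65  -58  -55
  -52  -47  -46  -41  -38  -35  -28  -25  -22  -18  -13  -10   -5   -3
    1    5    7   10   13   16   19   22   23   28   32   34   38   42
   43   48   52   54   56   60   61   64   69   72   78   79   79   88
   88   89   98   99  103  104  107  110  115  116  119  122  126  130
  133  134  136  137  140  143  145  148  151  156  156  161  168  168
  174  178  178] [45 40 40 38 37 41 38 41 40 39 27 41 42 24 24 25 37 23 20 20 22 36 17 21
 26 38 18 14 13 16 25 37 16 11 15 22 42 39 20 14  9  7 15 21 36 17  7  8
 13 23 39 20  6  3 10 20 36 16 10  5 10 17 26 39 20 15  7 24 40 37 1
[... 486 characters left out ...]
31 34 34]
107.5 46 [-177 -170 -163 -143 -130 -116  -95  -94  -88  -67  -48  -29  -19    0
   24   47   63   72   86  108  130  149  155] [31 30 27 31 29 26 27 25 27 29 28 28 35 26 26 26 28 27 32 31 29 31 34]
((576.2394409179688, 270.4819030761719), 83.53858184814453) ((573.198486328125, 280.7635498046875), (166.95266723632812, 44.131690979003906), 16.476526260375977) 41
((565.0900268554688, 347.7081298828125), 145.29840087890625) ((569.5347290039062, 329.64013671875), (264.5494384765625, 201.58444213867188), 44.58652114868164) 226
((448.4502258300781, -249.7596893310547), 39.22315979003906) ((450.789306640625, -249.6856689453125), (70.9241943359375, 73.63678741455078), 75.69119262695312) 162
```

Call:
send_rows(rotation=[[0, 0, -7.1], [0, 0, -7.1], [0, 0, -7.1], [0, 0, -7.1], [0, 0, -7.1], [0, 0, 0], [0, 0, 0], [0, 0, 0], [0, 0, 0], [0, 0, 0]], linear=[[0, 0, 0], [0, 0, 0], [0, 0, 0], [0, 0, 0], [0, 0, 0], [38.5, 4.1, 0], [38.5, 4.1, 0], [38.5, 4.1, 0], [38.5, 4.1, 0], [38.5, 4.1, 0]], claw=[70, 70, 70, 70, 70, 70, 70, 70, 70, 70], newtons=30)

```text
time: 0.93
ee_pos: [315.1, -485.7, 238.4]
tool_rot: [-3.141, -0.0, 0.897]
ft_force: [-0.3, -0.5, 0.1]
grip_width: 69.7
grip_force: 0.0
```

Call:
send_rows(rotation=[[0, 0, 0], [0, 0, 0], [0, 0, 0], [0, 0, 0], [0, 0, 0], [0, 0, 0], [0, 0, 0], [0, 0, 0], [0, 0, 0], [0, 0, 0]], linear=[[38.5, 4.1, 0], [38.5, 4.1, 0], [38.5, 4.1, 0], [38.5, 4.1, 0], [38.5, 4.1, 0], [32.9, -20.8, 0], [32.9, -20.8, 0], [32.9, -20.8, 0], [32.9, -20.8, 0], [32.9, -20.8, 0]], claw=[70, 70, 70, 70, 70, 70, 70, 70, 70, 70])

```text
time: 1.77
ee_pos: [471.3, -154.4, 238.5]
tool_rot: [-3.141, 0.0, 0.897]
ft_force: [0.5, -0.0, 0.4]
grip_width: 69.9
grip_force: 0.0
```

Call:
send_rows(rotation=[[0, 0, 0], [0, 0, 0], [0, 0, 0], [0, 0, 0], [0, 0, 0], [0, 0, 0], [0, 0, 0], [0, 0, 0], [0, 0, 0], [0, 0, 0]], linear=[[32.9, -20.8, 0], [32.9, -20.8, 0], [32.9, -20.8, 0], [32.9, -20.8, 0], [32.9, -20.8, 0], [32.9, -20.8, 0], [32.9, -20.8, 0], [32.9, -20.8, 0], [32.9, -20.8, 0], [32.9, -20.8, 0]], claw=[70, 70, 70, 70, 70, 70, 70, 70, 70, 70])

```text
time: 2.6
ee_pos: [514.0, 232.3, 238.4]
tool_rot: [-3.142, 0.001, 0.897]
ft_force: [0.5, 0.3, -0.3]
grip_width: 70.2
grip_force: 0.0
```

Call:
send_rows(rotation=[[0, 0, 0], [0, 0, 0], [0, 0, 0], [0, 0, 0], [0, 0, 0], [0, 0, 0], [0, 0, 0], [0, 0, 0], [0, 0, 0]], linear=[[32, -18.9, 0], [0, 0, 36], [0, 0, 36], [0, 0, 36], [0, 0, 36], [0, 0, 30], [0, 0, 20], [0, 0, 10], [0, 0, 0]], claw=[70, 70, 70, 70, 70, 70, 70, 70, 70])

```text
time: 3.35
ee_pos: [517.8, 266.6, 32.4]
tool_rot: [-3.14, 0.004, 0.898]
ft_force: [0.3, -0.2, 0.4]
grip_width: 70.5
grip_force: 0.0
```

Call:
send_rows(rotation=[[0, 0, 0], [0, 0, 0], [0, 0, 0], [0, 0, 0], [0, 0, 0], [0, 0, 0], [0, 0, 0], [0, 0, 0], [0, 0, 0], [0, 0, 0]], linear=[[2, -0.5, 0.5], [0, 0, 0], [0, 0, 0], [0, 0, 0], [0, 0, 0], [0, 0, 0], [0, 0, 0], [0, 0, 0], [0, 0, 0], [0, 0, 0]], claw=[70, 40, 10, 10, 10, 10, 10, 10, 10, 10], newtons=40)

```text
time: 4.18
ee_pos: [520.6, 269.2, 34.3]
tool_rot: [3.141, -0.0, 0.897]
ft_force: [0.2, -0.5, 1.0]
grip_width: 21.4
grip_force: 40.0
```

Call:
send_rows(rotation=[[0, 0, 0], [0, 0, 0], [0, 0, 6], [0, 0, 6], [0, 0, 6], [0, 0, 6], [0, 0, 6], [0, 0, 6], [0, 0, 0], [0, 0, 0]], linear=[[0, 0, -10], [0, 0, -25], [0, 0, -25], [0, 0, -25], [0, 0, -25], [0, 0, -25], [0, 0, -20], [0, 0, 0], [0, 0, 0], [0, 0, 0]], claw=[10, 10, 10, 10, 10, 10, 10, 10, 10, 10])

```text
time: 5.02
ee_pos: [519.7, 269.3, 189.2]
tool_rot: [3.141, 0.001, 0.273]
ft_force: [-0.4, 0.6, -2.1]
grip_width: 21.7
grip_force: 40.0
```

Call:
send_rows(rotation=[[0, 0, 0], [0, 0, 0], [0, 0, 0], [0, 0, 0], [0, 0, 0], [0, 0, 0], [0, 0, 0], [0, 0, 0], [0, 0, 0], [0, 0, 0]], linear=[[-14.8, 34.2, 0], [-14.8, 34.2, 0], [-14.8, 34.2, 0], [-14.8, 34.2, 0], [-14.8, 34.2, 0], [-14.8, 34.2, 0], [-14.8, 34.2, 0], [-14.8, 34.2, 0], [-14.8, 34.2, 0], [-14.8, 34.2, 0]], claw=[10, 10, 10, 10, 10, 10, 10, 10, 10, 10])

```text
time: 5.85
ee_pos: [467.1, -101.2, 188.5]
tool_rot: [-3.141, 0.002, 0.273]
ft_force: [1.2, 0.4, -2.3]
grip_width: 21.2
grip_force: 40.0
```

Call:
send_rows(rotation=[[0, 0, 0], [0, 0, 0], [0, 0, 0], [0, 0, 0], [0, 0, 0], [0, 0, 0], [0, 0, 0]], linear=[[-14.8, 34.2, 0], [-14.8, 34.2, 0], [-14.8, 34.2, 0], [-14.8, 34.2, 0], [0, 0, 0], [0, 0, 0], [0, 0, 0]], claw=[10, 10, 10, 10, 10, 10, 10])

```text
time: 6.43
ee_pos: [447.3, -246.3, 188.4]
tool_rot: [-3.14, 0.001, 0.271]
ft_force: [0.4, 0.7, -1.1]
grip_width: 21.5
grip_force: 40.0
```

Run:
```python
from h import *
import time
im=[]
for n in("scene","top"):
    p,d,c=snap(n); np.savez(f"{n}1.npz",p=p,d=d,**c)
    o=robot.get_obs(); print(o['ee_pos'].round(1),np.degrees(o['tool_rot']).round(2))
    u,v=map(int,proj(c,[449,-248,150])); u0,v0=min(max(u,40),600),min(max(v,40),360)
    im.append(cv2.resize(p[v0-40:v0+40,u0-40:u0+40,::-1],(390,390),interpolation=cv2.INTER_CUBIC)); print(u0,v0)
cv2.imwrite('pics/held.png',np.hstack(im))
```

```text
[ 447.7 -245.7  188.6] [-1.799e+02  5.000e-02  1.561e+01]
350 214
[ 447.9 -245.5  188.7] [-1.7992e+02  3.0000e-02  1.5620e+01]
395 220
```

View pics/held.png

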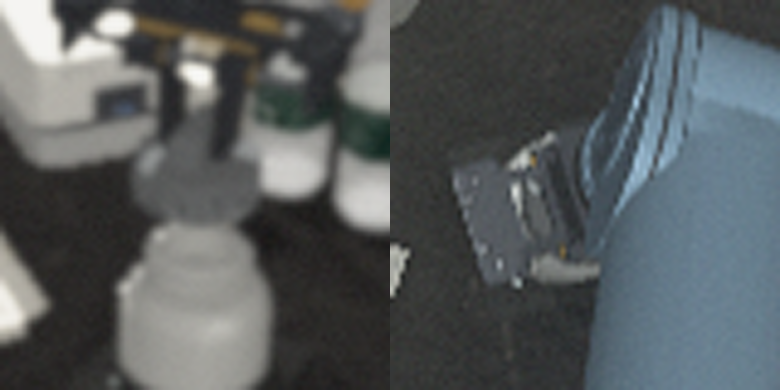

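Scene crop: the lid hangs level over the mouth (lid about x 131–262, jar body 117–273 in the crop); in the top view the arm hides it. I check the sideways offset from the silhouettes in the scene view.

Run:
```python
from h import *
p,d,c=load('scene1.npz'); p0,d0,_=load('scene0.npz')
R=c['R'];t=c['t']
def edges(img,v,u0,w,k):
    g=cv2.GaussianBlur(img,(3,3),0).astype(float).sum(2)[v]; 
    G=np.gradient(g); s=slice(u0-w,u0+w); 
    def sub(i,s): 
        y=s*G[i-1:i+2]; return i+0.5*(y[0]-y[2])/(y[0]-2*y[1]+y[2])
    lo=u0-w+np.argmax(G[u0-w:u0-8]); hi=u0+8+np.argmin(G[u0+8:u0+w])
    return sub(lo,1),sub(hi,-1)
def lat(m,P): return (m-c['cx'])/c['fx']*(R[2]@P+t[2])
J=np.array([448.7,-247.7,0]);
for z in(20,35,50,65):
    P=J+[0,0,z];u,v=proj(c,P);e=edges(p,round(v),round(u),22,0);m=sum(e)/2
    e0=edges(p0,round(v),round(u),22,0)
    print('jar',z,np.round(e,1),'d lat',round(lat(m,P)-(R[0]@P+t[0]),2),round(lat(sum(e0)/2,P)-(R[0]@P+t[0]),2))
u,v=proj(c,J+[0,0,170]);print(u,v)
for r in range(round(v)-6,round(v)+8): print(r,p[r,330:372].sum(1)//3)
```

```text
jar 20 [334.  364.4] d lat 2.14 2.22
jar 35 [333.8 364.8] d lat 1.67 1.7
jar 50 [333.9 365. ] d lat 1.55 1.65
jar 65 [333.9 365.1] d lat 1.21 1.88
350.66997477764687 209.0542282541456
203 [141 143 144 143 143 140 139 132 120 101  96  98  92  80  77  90  93  94
  94  93  90  88  73  57  46  39  48  66  94 124 140 148 154 161 165 165
 169 168 166 165 163 161]
204 [141 140 139 139 139 133 126 115 107 101 110 117 119 104  88  91  93  94
  94  95  92  86  73  57  44  43  57  79 110 133 144 147 151 160 170 176
 179 178 176 175 175 171]
205 [133 125 123 122 120 111  98  90  95 111 129 138 131 115  95  90  92  92
  94  94  91  85  74  57  46  53  59  86 113 130 135 143 145 159 174 184
 186 188 188 188 188 183]
206 [110  95  88  87  84  76  68  74  96 121 137 141 128 107  93  91  94  92
  93  93  90  84  75  64  58  59  67  82  98 109 118 126 134 156 183 196
 197 194 198 199 196 194]
207 [ 76  62  50  51  51  50  57  78 105 130 141 134 113  95  90  91  92  94
  94  94  91  85  81  77  73  74  80  83  90  90  96 104 116 148 188 203
 201 203 202 202 203 200]
208 [ 47  42  41  42  43  43  54  79
[... 761 characters left out ...]
  92  93  92  91  91  92  92  92  94  93 101 122 154 173
 180 186 191 192 193 188]
213 [ 40  38  35  39  39  42  50  65  80  88  88  87  87  89  92  90  93  94
  94  93  94  94  93  94  94  93  92  92  91  94  93  89  94  97 115 132
 142 153 164 168 166 160]
214 [ 38  40  40  40  36  40  46  65  79  86  84  86  88  89  92  92  90  93
  95  95  96  94  96  91  90  92  92  92  92  89  89  91  83  74  73  83
  95 108 112 118 119 108]
215 [37 39 40 39 35 41 47 57 68 78 83 83 86 92 92 92 91 91 95 95 95 96 96 91
 87 91 94 95 91 88 87 85 73 58 45 52 53 60 64 63 64 59]
216 [37 38 37 39 42 38 45 47 56 67 74 81 83 92 96 93 90 86 93 95 94 94 99 93
 89 91 94 97 94 92 89 81 64 50 41 43 41 39 34 34 37 34]
```

Call:
send_rows(rotation=[[0, 0, 0], [0, 0, 0], [0, 0, 0], [0, 0, 0], [0, 0, 0], [0, 0, 0], [0, 0, 0], [0, 0, 0]], linear=[[1.7, 3.4, 0], [0, 0, 15], [0, 0, 15], [0, 0, 8], [0, 0, 3], [0, 0, 2], [0, 0, 2], [0, 0, 0]], claw=[10, 10, 10, 10, 10, 10, 10, 10])

```text
time: 7.2
ee_pos: [450.7, -250.1, 144.4]
tool_rot: [3.141, -0.0, 0.269]
ft_force: [-0.3, 0.6, -1.0]
grip_width: 21.6
grip_force: 40.0
```

Call:
send_rows(rotation=[[0, 0, 0], [0, 0, 0], [0, 0, 0], [0, 0, 0]], linear=[[0, 0, 2], [0, 0, 1.5], [0, 0, 0], [0, 0, 0]], claw=[10, 10, 10, 10])

```text
time: 7.53
ee_pos: [450.4, -250.1, 140.8]
tool_rot: [3.142, -0.0, 0.269]
ft_force: [0.5, 0.3, -1.4]
grip_width: 22.1
grip_force: 40.0
```

Call:
send_rows(rotation=[[0, 0, 0], [0, 0, 0], [0, 0, 0], [0, 0, 0]], linear=[[0, 0, 1], [0, 0, 1], [0, 0, 0], [0, 0, 0]], claw=[10, 10, 10, 10])

```text
time: 7.87
ee_pos: [450.3, -250.1, 138.7]
tool_rot: [-3.141, 0.0, 0.269]
ft_force: [-0.4, 0.3, -2.1]
grip_width: 21.8
grip_force: 40.0
```

Call:
send_rows(rotation=[[0, 0, 0], [0, 0, 0], [0, 0, 0], [0, 0, 0]], linear=[[0.2, -0.7, 1], [0, 0, 0.7], [0, 0, 0], [0, 0, 0]], claw=[10, 10, 10, 10])

```text
time: 8.2
ee_pos: [450.6, -249.6, 137.7]
tool_rot: [3.141, -0.0, 0.269]
ft_force: [-2.5, 0.5, 6.7]
grip_width: 21.4
grip_force: 40.0
```

Call:
send_rows(rotation=[[0, 0, 0], [0, 0, 0], [0, 0, 0]], linear=[[0, 0, 1], [0, 0, 0], [0, 0, 0]], claw=[10, 10, 10])

```text
time: 8.45
ee_pos: [450.7, -249.6, 137.6]
tool_rot: [3.141, -0.0, 0.269]
ft_force: [-3.5, 3.0, 16.4]
grip_width: 21.6
grip_force: 40.0
```

Call:
send_rows(rotation=[[0, 0, 0], [0, 0, 0], [0, 0, 0], [0, 0, 0]], linear=[[-0.7, -0.8, -0.5], [0, 0, 0], [0, 0, 0], [0, 0, 0]], claw=[10, 10, 10, 10])

```text
time: 8.78
ee_pos: [450.5, -249.5, 137.7]
tool_rot: [3.14, -0.002, 0.269]
ft_force: [-0.7, -1.4, 8.7]
grip_width: 21.6
grip_force: 40.0
```

Run:
```python
from h import *
for i in range(2):
    p,d,c=snap("scene"); o=robot.get_obs(); print(o['ee_pos'].round(1),o['ft_force'].round(1),o['torque'].round(2),np.degrees(o['q']).round())
u,v=map(int,proj(c,[449,-248,120]))
cv2.imwrite('pics/seated.png',cv2.resize(p[v-30:v+30,u-30:u+30,::-1],(540,540),interpolation=cv2.INTER_CUBIC));print(u,v)
```

```text
[ 450.5 -249.5  137.7] [-0.7  0.   9.4] [-0.04  0.29 -0.01] [ 31.  26.  -9. 113.   6.  41. -56.]
[ 450.5 -249.5  137.7] [-1.2 -0.1  9.1] [-0.    0.33 -0.03] [ 31.  26.  -9. 113.   6.  41. -56.]
350 222
```

View pics/seated.png

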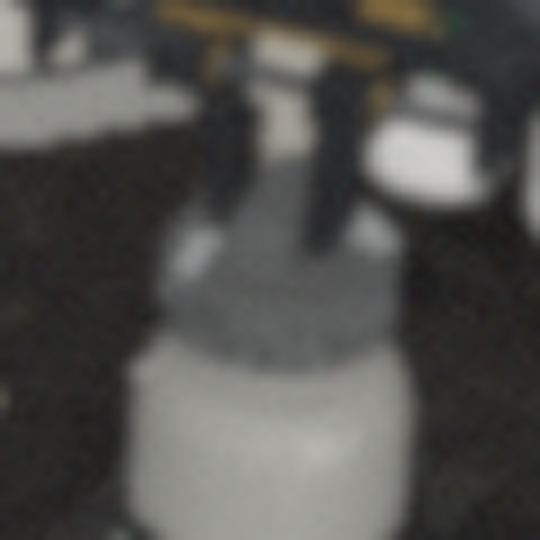

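Scene crop: the lid sits level and concentric on the neck, well above the shoulder, carrying about 9 N. Now I turn it backwards.

Call:
send_rows(rotation=[[0, 0, -3], [0, 0, -5], [0, 0, -5], [0, 0, -5], [0, 0, -5], [0, 0, -5], [0, 0, -4], [0, 0, 0]], linear=[[0, 0, 0], [0, 0, 0], [0, 0, 0], [0, 0, 0], [0, 0, 0], [0, 0, 0], [0, 0, 0], [0, 0, 0]], claw=[10, 10, 10, 10, 10, 10, 10, 10])

```text
time: 9.55
ee_pos: [450.9, -249.4, 137.7]
tool_rot: [3.139, -0.001, 0.831]
ft_force: [-1.2, -0.3, 8.2]
grip_width: 21.2
grip_force: 40.0
```

Call:
send_rows(rotation=[[0, 0, -2], [0, 0, -2], [0, 0, -2], [0, 0, -2], [0, 0, -2], [0, 0, -2], [0, 0, -2], [0, 0, 0]], linear=[[0, 0, 0], [0, 0, 0], [0, 0, 0], [0, 0, 0], [0, 0, 0], [0, 0, 0], [0, 0, 0], [0, 0, 0]], claw=[10, 10, 10, 10, 10, 10, 10, 10])

```text
time: 10.22
ee_pos: [450.8, -249.3, 137.6]
tool_rot: [3.139, -0.0, 1.074]
ft_force: [-0.1, 0.4, 6.6]
grip_width: 21.6
grip_force: 40.0
```

Call:
send_rows(rotation=[[0, 0, -2], [0, 0, -2], [0, 0, 0], [0, 0, 0]], linear=[[0, 0, 0], [0, 0, 0], [0, 0, 0], [0, 0, 0]], claw=[10, 10, 10, 10])

```text
time: 10.55
ee_pos: [450.6, -249.1, 137.3]
tool_rot: [3.139, -0.0, 1.142]
ft_force: [0.4, 0.2, 5.8]
grip_width: 21.6
grip_force: 40.0
```

Call:
send_rows(rotation=[[0, 0, -2], [0, 0, -2], [0, 0, 0], [0, 0, 0]], linear=[[0, 0, 0], [0, 0, 0], [0, 0, 0], [0, 0, 0]], claw=[10, 10, 10, 10])

```text
time: 10.88
ee_pos: [449.8, -249.0, 136.5]
tool_rot: [3.141, -0.0, 1.211]
ft_force: [1.5, -0.7, -0.8]
grip_width: 21.9
grip_force: 40.0
```

Call:
send_rows(rotation=[[0, 0, -2], [0, 0, -2], [0, 0, 0], [0, 0, 0], [0, 0, 0], [0, 0, 0]], linear=[[0, 0, 0], [0, 0, 0], [0, 0, 1.5], [0, 0, 2], [0, 0, 0], [0, 0, 0]], claw=[10, 10, 10, 10, 10, 10])

```text
time: 11.38
ee_pos: [449.6, -249.0, 132.8]
tool_rot: [3.141, 0.0, 1.28]
ft_force: [0.8, -2.0, -3.4]
grip_width: 21.7
grip_force: 40.0
```

Call:
send_rows(rotation=[[0, 0, 0], [0, 0, 0], [0, 0, 0], [0, 0, 0]], linear=[[0, 0, 1.5], [0, 0, 1.5], [0, 0, 0], [0, 0, 0]], claw=[10, 10, 10, 10])

```text
time: 11.72
ee_pos: [449.7, -248.9, 129.9]
tool_rot: [3.141, 0.0, 1.281]
ft_force: [2.1, -2.7, -2.6]
grip_width: 21.9
grip_force: 40.0
```

Call:
send_rows(rotation=[[0, 0, 0], [0, 0, 0], [0, 0, 0], [0, 0, 0], [0, 0, 0]], linear=[[0, 0, 1.3], [0, 0, 0.8], [0, 0, 0], [0, 0, 0], [0, 0, 0]], claw=[10, 10, 10, 10, 10])

```text
time: 12.13
ee_pos: [449.7, -249.0, 128.2]
tool_rot: [3.141, 0.0, 1.281]
ft_force: [0.3, -1.6, 4.0]
grip_width: 21.8
grip_force: 40.0
```

Call:
send_rows(rotation=[[0, 0, 3], [0, 0, 5], [0, 0, 5], [0, 0, 5], [0, 0, 5], [0, 0, 5], [0, 0, 5], [0, 0, 0]], linear=[[0, 0, 0.3], [0, 0, 0.5], [0, 0, 0.5], [0, 0, 0.45], [0, 0, 0.45], [0, 0, 0.45], [0, 0, 0.45], [0, 0, 0]], claw=[10, 10, 10, 10, 10, 10, 10, 10])

```text
time: 12.8
ee_pos: [450.5, -248.6, 125.4]
tool_rot: [3.14, -0.001, 0.701]
ft_force: [0.8, -1.1, 5.1]
grip_width: 21.4
grip_force: 40.0
```

Call:
send_rows(rotation=[[0, 0, 5], [0, 0, 5], [0, 0, 5], [0, 0, 5], [0, 0, 5], [0, 0, 5], [0, 0, 0]], linear=[[0, 0, 0.45], [0, 0, 0.45], [0, 0, 0.45], [0, 0, 0.45], [0, 0, 0.45], [0, 0, 0.45], [0, 0, 0]], claw=[10, 10, 10, 10, 10, 10, 10])

```text
time: 13.38
ee_pos: [450.5, -248.5, 122.7]
tool_rot: [3.141, -0.001, 0.178]
ft_force: [0.4, 0.6, 6.3]
grip_width: 21.5
grip_force: 40.0
```

Call:
send_rows(rotation=[[0, 0, 4], [0, 0, 4], [0, 0, 3], [0, 0, 3], [0, 0, 0], [0, 0, 0]], linear=[[0, 0, 0.4], [0, 0, 0.4], [0, 0, 0.3], [0, 0, 0.3], [0, 0, 0], [0, 0, 0]], claw=[10, 10, 10, 10, 10, 10])

```text
time: 13.88
ee_pos: [450.5, -249.0, 121.5]
tool_rot: [3.141, -0.002, -0.062]
ft_force: [0.1, -1.3, 6.2]
grip_width: 21.6
grip_force: 40.0
```

Run:
```python
from plant import robot
o=robot.get_obs(); print(o['ee_pos'].round(1),o['ft_force'].round(1),o['torque'].round(2),o['tool_rot'])
```

```text
[ 450.5 -249.   121.5] [ 0.1 -1.3  6.2] [-0.31 -0.13  0.21] [ 3.14072495e+00 -1.90846340e-03 -6.15964719e-02]
```

Call:
send_rows(rotation=[[0, 0, 3], [0, 0, 2], [0, 0, 0]], linear=[[0, 0, 0.2], [0, 0, 0], [0, 0, 0]], claw=[10, 10, 10])

```text
time: 14.13
ee_pos: [450.6, -249.1, 121.4]
tool_rot: [3.14, -0.002, -0.148]
ft_force: [0.6, -3.0, 7.8]
grip_width: 21.9
grip_force: 42.0
```

Run:
```python
from plant import robot
o=robot.get_obs(); print(o['ee_pos'].round(1),o['ft_force'].round(1),o['torque'].round(2),o['tool_rot'])
```

```text
[ 450.6 -249.1  121.4] [ 0.6 -3.   7.8] [-0.36 -0.07  1.2 ] [ 3.14022895e+00 -2.01175040e-03 -1.47581808e-01]
```

Torque has built up and the height has stopped falling (16.3 mm below riding height, so about 87.2 mm): it is home. Now I release and lift off.

Call:
send_rows(rotation=[[0, 0, -2], [0, 0, 0], [0, 0, 0], [0, 0, 0], [0, 0, 0], [0, 0, 0], [0, 0, 0], [0, 0, 0], [0, 0, 0], [0, 0, 0]], linear=[[0, 0, 0], [0, 0, 0], [0, 0, 0], [0, 0, 0], [0, 0, -5], [0, 0, -15], [0, 0, -25], [0, 0, -30], [0, 0, -30], [0, 0, 0]], claw=[22, 45, 60, 60, 60, 60, 60, 60, 60, 60])

```text
time: 14.97
ee_pos: [452.3, -250.1, 230.9]
tool_rot: [3.139, -0.008, -0.116]
ft_force: [0.3, -0.3, 0.3]
grip_width: 60.0
grip_force: 0.0
```

Run:
```python
from h import *
p,d,c=snap("scene"); o=robot.get_obs(); print(o['time'],o['ee_pos'].round(1),o['ft_force'].round(1))
u,v=map(int,proj(c,[449,-248,110]))
cv2.imwrite('pics/end.png',cv2.resize(p[v-40:v+40,u-40:u+40,::-1],(560,560),interpolation=cv2.INTER_CUBIC))
X=cloud(d,c)[v-30:v+30,u-30:u+30].reshape(-1,3)
r=np.hypot(X[:,0]-449.5,X[:,1]+248.5)
for lo,hi in((108,122),(132,148)):
    b=X[(r<42)&(X[:,2]>lo)&(X[:,2]<hi)];print(len(b),np.median(b,0).round(1),np.percentile(b[:,2],[10,50,90]).round(1))
```

```text
15.0167 [ 451.2 -249.6  228.5] [ 0.1  0.2 -0.4]
221 [ 437.3 -263.1  115.7] [111.3 115.7 118.7]
87 [ 447.7 -252.6  138.9] [134.8 138.9 141.8]
```

View pics/end.png

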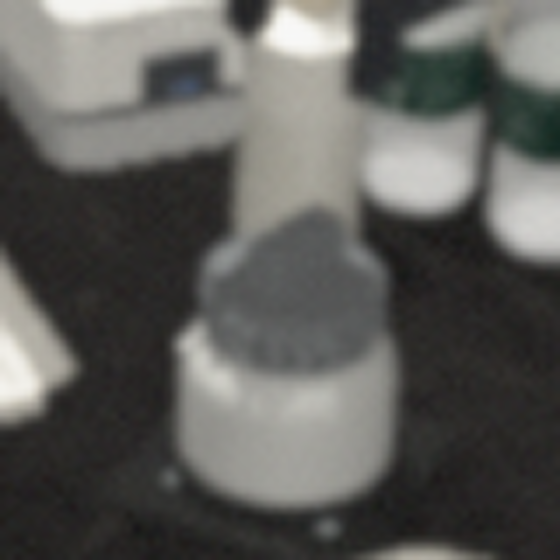

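The lid sits level and low on the jar's shoulder with the gripper clear. Its top is at about 115.7 mm and the bar's at about 140 mm, which matches fully home.

```bash
python3 -c "
from plant import robot
print(robot.close_job())"
```

```text
the job is handed in; nothing more can be done
None
```

The jar is closed: the lid is screwed down to its stop, level and about 87 mm above the jar's origin as measured, and released. I handed the job in at about 15 s; it returned no verdict.

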